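# Unlock, unlatch and raise a tow hitch

### The job

Unlock the tow hitch on the bench: pull its lock staple up out of the lug, put it in the open drawer of the grey drawer unit and slide the drawer fully shut. Then pull the upright latch handle sideways, away from the coupler, against its spring until the ball is free, and with it pulled lift the tongue by it until the coupler's nose is about 7 cm above where it sat. Finish while still holding the tongue up there, steady, and leave the cable connector, the filter and the small carton where they stand.

Things in the scene. Friction and masses are not known exactly. Their poses are not given: they have to be found in the camera images.
- hitch: Hitch fixed to the table: dark steel base plate 360 x 120 x 12 mm, origin at the centre of its underside, z up. x runs along the tongue, from the coupler (robot side) to the pivot; y is sideways, towards the latch handle. Nothing on it but the latch handle, the staple and the coupler's two rivets (141 mm) rises above 136 mm. Place and yaw differ in each episode.
- ball_centre (a point): Centre of the fixed hitch ball, 44 mm across, 100 mm above the table at x -100, y 0 mm of the hitch, inside the coupler. A two-pronged fork of the latch sits under its flat underside and locks the tongue down. Its top is 122 mm up; the coupler's skirt reaches down to 89 mm.
- pivot (a point): Middle of the tongue's pivot pin, which runs along the hitch's y axis; at x 140, y 0 mm of the hitch, 110 mm above the table.
- tongue (a joint): Hinge of the tongue with its coupler, rad: 0 = down on the ball, grows as the coupler end rises about the pivot (the hitch's +y axis), stop at 0.45. 0.25 rad lifts the nose, 285 mm from the pivot, about 70 mm. It falls back by its weight (about 0.7 kg with the latch). With the latch in, the fork holds it below about 0.02 rad.
- latch (a joint): Travel of the spring latch, m: 0 = in (locked), grows as the handle is pulled along the hitch's +y, away from the coupler; stop at 0.030. From 0.020 the fork is free of the ball. Spring pull about 6 N at 0 and 11 N at 0.026; it springs back when let go. It is carried by the tongue and rises with it. With the staple in place it moves only about 2 to 4 mm.
- latch_grip (a point): Grip point in the middle of the latch's upright steel handle (24 mm in x, 12 mm in y), 20 mm below its top. Tongue down: at x -100, y 75, z 168 mm of the hitch; the handle stands free from the stop bar (111 mm up) to its top (188 mm); the coupler's side is 41 mm away in y. Axes as the hitch's; they tilt with the tongue.
- coupler_nose (a point): Middle of the coupler's nose, the end of the dark coupler housing that faces the robot (68 mm wide, top 135 mm above the table when down).
- staple: Loose steel lock staple, 90 g, 54 mm tall: a block 16 x 44 x 28 mm (x, y, z) on two legs 8 mm thick, 26 mm long, 24 mm apart along y. Origin between the feet, z up; the block's middle is at z 40 mm. At the start the feet stand 12 mm deep in two holes of the tongue's lug (88 mm above the table), astride the latch's stop bar (12 mm wide, along the hitch's x). It pulls straight up.
- unit_drawer0 (a joint): Opening of the drawer, m: 0 = shut, 0.134 = fully out; it starts well open. It slides along the unit's x axis (out towards the robot) with about 1 N of friction and stays where it is left.
- drawer_floor (a point): Centre of the drawer's inner floor, 22 mm above the table, moving with the drawer; x points into the unit, y to its left, z up. The drawer's inside is 155 mm in x (-77 to 77) and 128 mm in y, its walls 56 mm high above the floor. With the drawer out by d, the part open from above runs from x -77 mm to x d - 84 mm.
- unit_drawer0_handle (a point): Middle of the drawer's steel bar handle, along y, 35 mm in front of the drawer's front and about 50 mm above the table; moves with the drawer, axes as drawer_floor. The unit (170 mm wide, 200 mm deep, 100 mm high, grey) is fixed in an episode.
- connector: Bystander: grey harness connector with a black tail, 34 x 98 x 23 mm, lying near the hitch; origin under its centre.
- filter: Bystander: white filter bowl with black cap, 59 mm across, 114 mm tall; origin under its centre.
- small_carton: Bystander: small brown carton 61 x 63 x 50 mm; origin under its centre.

How it is judged:
On the way, in this order (a step that is already met when the one before it is completed fails the run):
1. the staple lies in the drawer, let go (x of staple in the frame of drawer_floor between -0.078 and 0.078 m and y of staple in the frame of drawer_floor between -0.065 and 0.065 m and z of staple in the frame of drawer_floor between -0.01 and 0.045 m and contact force between the fingers and staple below 0.3 N), for 0.2 s.
2. the drawer is slid shut with the staple in it (x of staple in the frame of drawer_floor between -0.078 and 0.078 m and y of staple in the frame of drawer_floor between -0.065 and 0.065 m and z of staple in the frame of drawer_floor between -0.01 and 0.045 m and value of joint unit_drawer0 below 0.006 m), for 0.2 s.
3. the latch is pulled out by 18 mm or more by hand, the tongue still down (value of joint latch above 0.018 m and value of joint tongue below 0.1 rad and contact force between the fingers and hitch above 1 N), for 0.1 s.
At the end, for the whole second after the job is handed in: The tongue is held up by the fingers alone (no bystander touches the hitch), steady (slower than 0.05 rad/s), at 0.19 to 0.40 rad (coupler nose about 54 mm to 110 mm above where it sat), the drawer is shut to within 8 mm and the staple is inside it (x of staple in the frame of drawer_floor between -0.078 and 0.078 m and y of staple in the frame of drawer_floor between -0.065 and 0.065 m and z of staple in the frame of drawer_floor between -0.01 and 0.045 m and value of joint unit_drawer0 below 0.008 m and value of joint tongue between 0.19 and 0.4 rad and velocity of joint tongue between -0.05 and 0.05 rad/s and contact force between the fingers and hitch above 1.5 N and contact force between hitch and connector below 0.5 N and contact force between hitch and filter below 0.5 N and contact force between hitch and small_carton below 0.5 N); the arm keeps its last pose, push and grip.
It fails at once if the connector is pushed from its place (more than 25 mm) (distance of connector from where it was at the start of the episode above 0.025 m).
It fails at once if the filter is pushed from its place (more than 25 mm) (distance of filter from where it was at the start of the episode above 0.025 m).
It fails at once if the small carton is pushed from its place (more than 25 mm) (distance of small_carton from where it was at the start of the episode above 0.025 m).
It also fails if it takes over 64 s, if anything falls off the work surface, if the arm or the gripper's body presses on something with over 40 N, if the wrist force passes 120 N, or if a joint passes its speed limit or range.

### The arm

A 6-joint arm with a two-finger parallel gripper is mounted at the origin on the work surface; the furniture and walls round the work are solid. World frame = base frame: x ahead of the robot, y to its left, z up, the work surface at z = 0. Lengths are in m, angles in rad, forces in N, time in s.
With the tool pointing down it reaches from about 0.35 to 0.975 m from the base axis. Payload 7.1 kg.
Tool frame: the origin (TCP) lies midway between the tips of the shut fingers; the grasp point (between the pads) lies 19 mm behind it; z points along the fingers, x is the direction in which the jaws open and shut, and the axes are right-handed (so a half turn about z gives the same grasp; the last joint's range is limited). The gripper opens to 88 mm and grips with 3 to 60 N. Pads are 20 mm wide; open, the fingers measure 115 mm over their backs; the gripper's body (75 mm by 178 mm) begins 61 mm behind the grasp point.
Start: joints at [1.161, 0.423, 1.63, -0, 1.089, -0.019], TCP at [0.238, 0.578, 0.188] pointing down, gripper open.
Joint ranges: [-3, 3], [-0.9, 2.11], [0.09, 2.58], [-1.31, 4.45], [0.11, 2.69], [-2.54, 2.54]. Speed limits (rad/s): [2.39, 2.39, 3.01, 3.14, 3.14, 3.14].

### API

Orientations are given as a unit quaternion [w, x, y, z].
In Python, from station import move_pose, movel, movej, command_gripper, wait, inverse_kinematics, read_camera, camera_info, MotionError, job_done, get_time, get_joint_pos, get_qvel, get_effort, get_tcp_pos, get_ee_rot, get_ft_force, get_ft_torque, get_grip_width gives the robot as it stands. Calls block until the motion is done:
- move_pose(position, orientation): joint-space move of the TCP to a pose.
- movel(position, frame=None, v=0.15, until_force=None): straight line of the TCP; frame=None keeps the orientation; v is the mean speed in m/s. With until_force (N) it stops when the force on the tool has changed by that much, and returns True; else False.
- movej(angles): joint-space move.
- command_gripper(opening): opening from 0.0 (shut) to 1.0 (fully open); the grip force is fixed at half the most; returns when the fingers have stopped.
- wait(seconds).
- inverse_kinematics(position, orientation): joint angles nearest the present ones, or None.
- read_camera(name): name is "side" or "top"; returns the picture (480x640x3 uint8, red, green, blue); there is no depth.
- camera_info(name): a dict with "intrinsics" (3x3 intrinsics, pixels), "T" (4x4, takes a point from camera to world coordinates). Camera axes: x right, y up, looking along -z (the intrinsics and any distortion apply to the point x, -y, -z); pixel columns grow to the right and rows downward; lengths in m; the calibration is good to about 2 mm. A picture is of the moment at which its call begins. camera_info takes no time and is no camera call.
A pose or a line that the arm cannot do raises MotionError and nothing moves.
- job_done(): hands the job in, once; it reports no verdict.
Readings, each from a call of its own:
- get_time(): time.
- get_joint_pos(): joint angles.
- get_qvel(): joint speeds.
- get_effort(): joint torques, N m.
- get_tcp_pos(): TCP position.
- get_ee_rot(): TCP orientation.
- get_ft_force(): force on the tool from outside, world axes, zero at the start.
- get_ft_torque(): the same for the moment, N m.
- get_grip_width(): opening from 0.0 (shut) to 1.0 (fully open).
Only numpy, scipy, OpenCV 4.12 (cv2) and the standard library are available. Lean on these libraries where they do the work, as an engineer would, in place of code of your own. Each camera call takes 0.05 s, during which the arm holds its last target.

## Working session

There is one attempt and no reset: what is moved stays moved. The work goes in short steps, each a Python script; the robot and the scene stay as the last script left them, time stands still between calls to the robot, and variables do not carry over. Pictures are saved under pics/ and viewed, and the job is handed in when it is done.

```bash
mkdir -p pics; ls
python3 - <<'E'
from station import *
import cv2,numpy as np
np.set_printoptions(precision=4,suppress=True)
for n in ["side","top"]:
    im=read_camera(n); cv2.imwrite(f"pics/{n}0.png",im[:,:,::-1])
    print(n,camera_info(n))
print(get_time(),get_tcp_pos(),get_ee_rot(),get_ft_force())
E
```

```text
pics
side {'intrinsics': array([[525.1564,   0.    , 322.0648],
       [  0.    , 525.1564, 242.384 ],
       [  0.    ,   0.    ,   1.    ]]), 'T': array([[-0.9851,  0.0847, -0.15  ,  0.3477],
       [-0.1714, -0.5678,  0.8052,  1.0799],
       [-0.0169,  0.8188,  0.5738,  0.8963],
       [ 0.    ,  0.    ,  0.    ,  1.    ]])}
top {'intrinsics': array([[456.4356,   0.    , 323.3278],
       [  0.    , 456.4356, 237.8853],
       [  0.    ,   0.    ,   1.    ]]), 'T': array([[ 0.0005,  0.9968, -0.08  ,  0.4715],
       [-1.    ,  0.0006,  0.0015, -0.0235],
       [ 0.0016,  0.08  ,  0.9968,  1.5394],
       [ 0.    ,  0.    ,  0.    ,  1.    ]])}
0.1 [0.2378 0.5773 0.1874] [ 0.0004  0.8309  0.5564 -0.0006] [-0.1015 -0.1989 -0.5609]
```

View pics/side0.png

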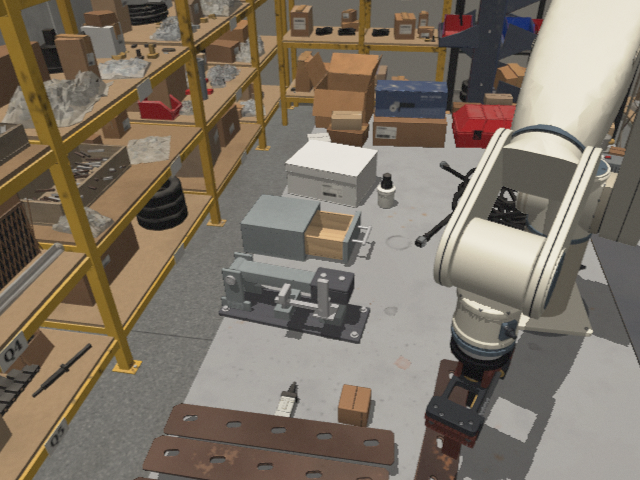

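View pics/top0.png

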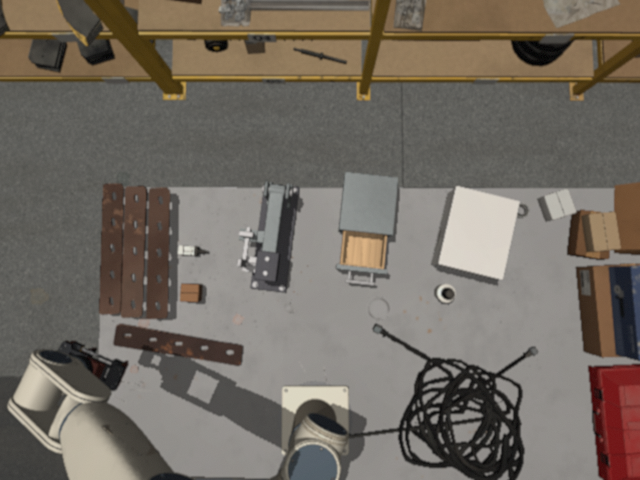

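The side view shows the hitch at about (295,300), the drawer unit at (305,230), the connector at (287,402) and the carton at (355,403). The top view shows the hitch at about (268,240), the drawer at (365,250), and the filter at (446,294). I'll enlarge crops next.

Run:
```python
import cv2
a=cv2.imread("pics/side0.png"); b=cv2.imread("pics/top0.png")
cv2.imwrite("pics/s1.png",cv2.resize(a[245:345,210:380],None,fx=4.7,fy=4.7,interpolation=cv2.INTER_CUBIC))
cv2.imwrite("pics/t1.png",cv2.resize(b[175:300,230:310],None,fx=4.8,fy=4.8,interpolation=cv2.INTER_CUBIC))
cv2.imwrite("pics/s2.png",cv2.resize(a[185:270,235:380],None,fx=5,fy=5,interpolation=cv2.INTER_CUBIC))
cv2.imwrite("pics/t2.png",cv2.resize(b[168:293,325:405],None,fx=4.8,fy=4.8,interpolation=cv2.INTER_CUBIC))
```

```text
(no output)
```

View pics/s1.png

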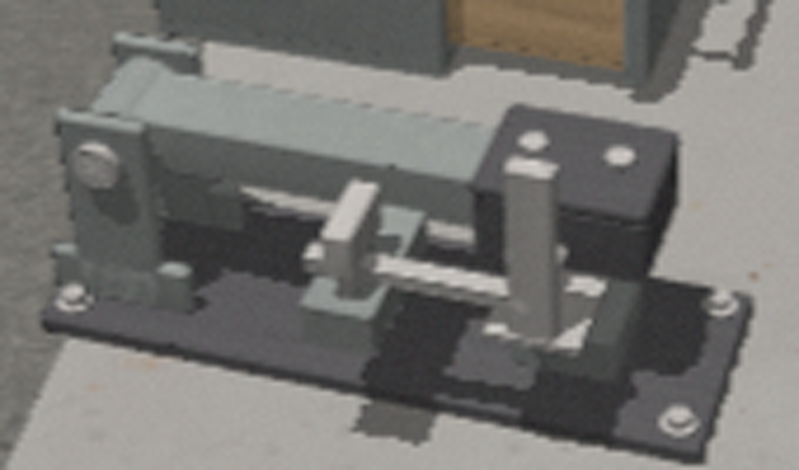

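View pics/t1.png

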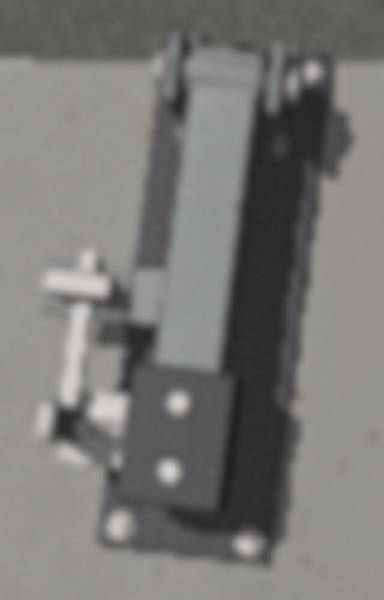

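View pics/s2.png

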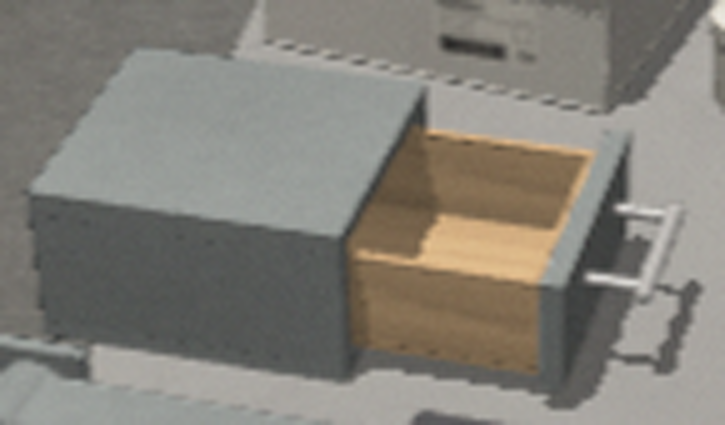

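View pics/t2.png

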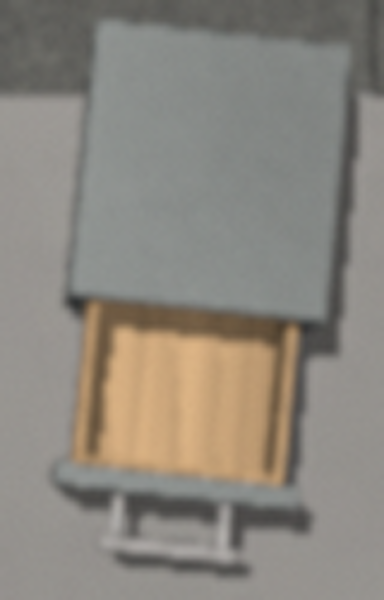

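```bash
cat > h.py <<'E'
from station import *
import cv2,numpy as np
from scipy.optimize import least_squares
from scipy.spatial.transform import Rotation as R
np.set_printoptions(precision=4,suppress=True)
def proj(n,P):
    c=camera_info(n); T=np.linalg.inv(c["T"]); P=np.atleast_2d(P)
    p=P@T[:3,:3].T+T[:3,3]; q=np.c_[p[:,0],-p[:,1],-p[:,2]]@c["intrinsics"].T
    return q[:,:2]/q[:,2:]
def tw(pose,p):
    x,y,a=pose; p=np.atleast_2d(p); c,s=np.cos(a),np.sin(a)
    return np.c_[x+c*p[:,0]-s*p[:,1], y+s*p[:,0]+c*p[:,1], p[:,2]]
def fit(obs,g):
    def f(v): return np.concatenate([(proj(n,tw(v,p))-q).ravel() for n,p,q in obs])
    r=least_squares(f,g,loss='soft_l1'); return r.x,r.fun.reshape(-1,2)
def tri(obs):
    def f(v): return np.concatenate([(proj(n,v)-q).ravel() for n,q in obs])
    r=least_squares(f,[.6,0,.1]); return r.x,r.fun
E
cat > meas.py <<'E'
from h import *
S1=lambda u,v:np.array([210+u/4.7-.4,245+v/4.7-.4]); T1=lambda u,v:np.array([230+u/4.8-.4,175+v/4.8-.4])
S2=lambda u,v:np.array([235+u/5-.4,185+v/5-.4]); T2=lambda u,v:np.array([325+u/4.8-.4,168+v/4.8-.4])
m=lambda *a:np.array(a)/1000.
H=[("side",m(-180,60,12),S1(703,450)),("side",m(-180,-60,12),S1(750,298)),("side",m(180,60,12),S1(45,322)),
("side",m(-145,-34,135),S1(677,135)),("side",m(-145,34,135),S1(645,220)),("side",m(-100,75,188),S1(531,167)),
("top",m(-100,75,188),T1(45,422)),("top",m(-145,34,135),T1(120,495)),("top",m(-145,-34,135),T1(222,510)),
("top",m(-180,60,12),T1(98,543)),("top",m(-180,-60,12),T1(268,565)),("top",m(180,-60,12),T1(333,55))]
h,r=fit(H,[.6,.1,0]); print("hitch",h);print(r)
w=tw(h,m(-100,75,168))[0]; print("grip",w)
st,r=tri([("side",S1(352,217)),("top",T1(78,283))]); print("staple top",st,r)
d=st[:2]-h[:2]; c,s=np.cos(h[2]),np.sin(h[2]); print("staple in hitch",c*d[0]+s*d[1],-s*d[0]+c*d[1])
# unit, x into unit
U=[("side",m(200,85,100),S2(30,192)),("side",m(0,85,100),S2(345,237)),("side",m(0,-85,100),S2(428,88)),("side",m(200,-85,100),S2(140,50)),
("top",m(200,85,100),T2(100,22)),("top",m(200,-85,100),T2(350,45)),("top",m(0,-85,100),T2(325,320)),("top",m(0,85,100),T2(68,300))]
u,r=fit(U,[.6,-.1,0]); print("unit front centre",u);print(r)
hb,r=tri([("side",S2(662,250)),("top",T2(172,553))]); print("bar",hb,r)
d=hb[:2]-u[:2]; c,s=np.cos(u[2]),np.sin(u[2]); print("bar in unit",c*d[0]+s*d[1],-s*d[0]+c*d[1])
E
python3 meas.py
```

```text
hitch [ 0.599   0.1378 -0.1155]
[[-0.5433  0.7546]
 [ 0.5141 -0.717 ]
 [-2.3941 -0.3742]
 [ 0.8056 -0.9226]
 [ 0.4326 -0.7491]
 [-0.2617 -0.1011]
 [-0.0191 -0.5041]
 [-1.1293  0.9138]
 [-0.3543  0.3683]
 [-0.0637  0.1649]
 [ 0.3218 -0.2194]
 [-0.223  -0.1801]]
grip [0.5083 0.2238 0.168 ]
staple top [0.5969 0.213  0.1377] [-0.1067 -0.0083  0.0263  0.1458]
staple in hitch -0.010798138683055378 0.07449288978398254
unit front centre [ 0.5986 -0.1588 -0.1106]
[[-3.0715 -0.1327]
 [ 1.8611  1.0388]
 [ 2.667  -0.1519]
 [-2.546  -0.9614]
 [-0.0332 -2.6548]
 [ 0.7023 -1.6286]
 [-0.2663  2.9906]
 [-0.1208  1.2221]]
bar [ 0.446  -0.1453  0.0633] [ 0.2634  0.0023 -0.0292 -0.2991]
bar in unit -0.15317720915336772 -0.0034258318611368466
```

```bash
cat >> meas.py <<'E'
print("----")
def f(v):
    D=v[3]; P=lambda p:[p[0]*D/.2,p[1],p[2]]
    return np.concatenate([(proj(n,tw(v[:3],np.array(P(p))))-q).ravel() for n,p,q in U])
r=least_squares(f,[.6,-.15,-.1,.18],loss='soft_l1'); u=r.x; print("unit",u); print(r.fun.reshape(-1,2))
c,s=np.cos(u[2]),np.sin(u[2])
def inu(p): d=p[:2]-u[:2]; return np.array([c*d[0]+s*d[1],-s*d[0]+c*d[1]])
print("bar in unit",inu(hb))
def onz(n,q,z):
    r=least_squares(lambda v:(proj(n,[v[0],v[1],z])-q).ravel(),[.6,0]); return r.x
print("bar z50 top,side",inu(onz("top",T2(172,553),.05)),inu(onz("side",S2(662,250),.05)))
for q in [(57,465),(305,492)]: print("front panel back-top edge z.08-.1",inu(onz("top",T2(*q),.085)))
for q in [(552,283),(615,132)]: print("front panel top corners side",inu(onz("side",S2(*q),.085)))
print("inner front floor edge", inu(onz("top",T2(95,462),.022)),inu(onz("top",T2(275,480),.022)))
for z in (.13,.138,.142): print("staple z",z,onz("side",S1(352,217),z),onz("top",T1(78,283),z), "model",tw(h,m(-10,75,142))[0])
for n,q in [("top",(183,250)),("top",(191,293)),("top",(446,294))]: print(onz(n,np.array(q),.05))
E
python3 meas.py | sed -n '/----/,$p'
```

```text
----
unit [ 0.6054 -0.1605 -0.1001  0.1849]
[[-0.2239  0.5044]
 [-0.1426  0.5375]
 [ 0.2341 -0.6428]
 [-0.4394 -0.5026]
 [-0.6492  0.0894]
 [ 0.1634  0.5744]
 [ 0.2673  0.5838]
 [ 0.3772 -0.6236]]
bar in unit [-0.1601 -0.0008]
bar z50 top,side [-0.1612 -0.0021] [-0.1558 -0.02  ]
front panel back-top edge z.08-.1 [-0.1107  0.0821]
front panel back-top edge z.08-.1 [-0.112  -0.0831]
front panel top corners side [-0.1141  0.0764]
front panel top corners side [-0.1136 -0.0834]
inner front floor edge [-0.1044  0.0544] [-0.1043 -0.0706]
staple z 0.13 [0.5991 0.2042] [0.598  0.2144] model [0.5977 0.2134 0.142 ]
staple z 0.138 [0.5965 0.2134] [0.5973 0.2131] model [0.5977 0.2134 0.142 ]
staple z 0.142 [0.5952 0.2179] [0.5969 0.2124] model [0.5977 0.2134 0.142 ]
[0.5512 0.4323]
[0.4117 0.4029]
[ 0.4088 -0.4238]
```

```bash
cat >> h.py <<'E'
HP=np.array([0.599,0.1378,-0.1155]); UP=np.array([0.6054,-0.1605,-0.1001])
def quat(yaw,pitch=0.,flip=1):
    """tool down, tool x along +y of a frame with this yaw; pitch about that frame's +y"""
    M=np.array([[0,1,0],[1,0,0],[0,0,-1.]])  # columns x=(0,1,0) y=(1,0,0) z=(0,0,-1)
    r=R.from_euler('z',yaw)*R.from_euler('y',pitch)*R.from_matrix(M)
    q=r.as_quat(); return np.array([q[3],q[0],q[1],q[2]])
def hw(x,y,z): return tw(HP,np.array([x,y,z])/1000.)[0]
def uw(x,y,z): return tw(UP,np.array([x,y,z])/1000.)[0]
def snap(tag):
    for n in ("side","top"): cv2.imwrite(f"pics/{n}_{tag}.png",read_camera(n)[:,:,::-1])
E
python3 - <<'E'
from h import *
q=quat(HP[2])
for p,qq in [(hw(-10,75,220),q),(hw(-10,75,112),q),(uw(-55,0,50),quat(UP[2])),(uw(-200,0,45),quat(UP[2])),(uw(-50,0,45),quat(UP[2])),(hw(-100,75,148),q),
  (hw(-80,102,230),quat(HP[2],.27))]:
    print(p,inverse_kinematics(p,qq))
move_pose(hw(-10,75,200),q)
command_gripper(.7)
print(get_time(),get_tcp_pos(),get_grip_width())
snap("a")
a=cv2.imread("pics/side_a.png")[150:350,180:440]; cv2.imwrite("pics/a1.png",cv2.resize(a,None,fx=3,fy=3,interpolation=cv2.INTER_CUBIC))
E
```

```text
[0.5977 0.2135 0.22  ] [ 0.3243  0.4046  1.5797 -0.      1.1573 -1.131 ]
[0.5977 0.2135 0.112 ] [ 0.3243  0.5268  1.6586 -0.      0.9562 -1.131 ]
[ 0.5507 -0.155   0.05  ] [-0.2952  0.5391  1.8301 -0.      0.7724 -1.7659]
[ 0.4064 -0.1405  0.045 ] [-0.3606  0.3961  2.1393 -0.      0.6062 -1.8313]
[ 0.5557 -0.1555  0.045 ] [-0.2935  0.5525  1.8205 -0.      0.7686 -1.7642]
[0.5083 0.2238 0.148 ] [ 0.3934  0.3732  1.8166 -0.      0.9518 -1.0619]
[0.5313 0.2483 0.23  ] [ 0.347   0.455   1.5067  0.1206  1.4237 -1.1406]
2.5667 [0.5977 0.2135 0.2   ] 0.702387183799772
```

View pics/a1.png

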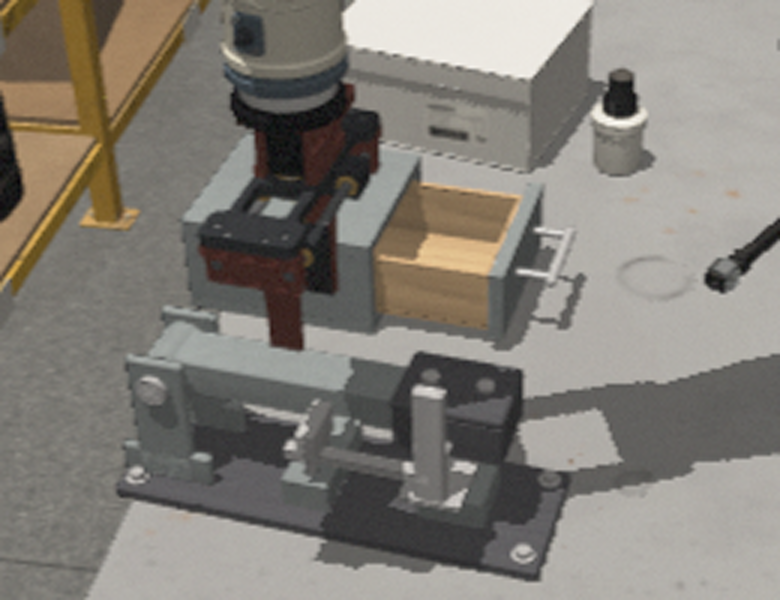

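View pics/top_a.png

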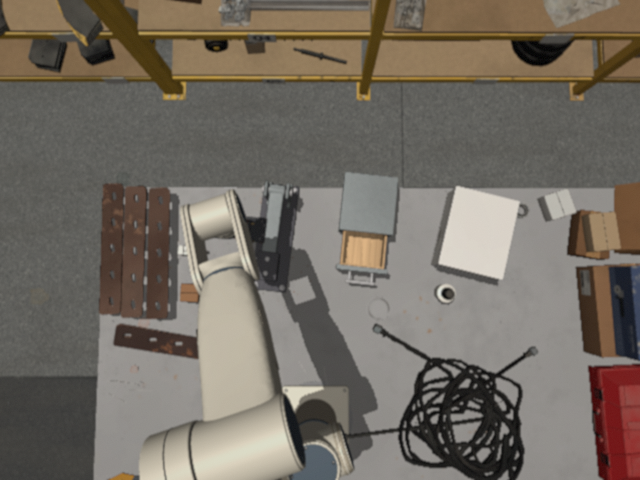

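The gripper sits above the staple with its jaws along the hitch's y. The staple block is at crop (315,435) and the near fingertip at (287,348). Next I lower, grip and pull up.

Run:
```python
from h import *
print("tip pred",(proj("side",hw(-10,75+31+7,200))-[180,150])*3)
hit=movel(hw(-10,75,111),v=.12,until_force=8)
print(hit,get_tcp_pos(),get_ft_force())
if not hit:
    command_gripper(0.0); print(get_grip_width(),get_grip_width()*88,get_ft_force())
    snap("b")
    print(movel(hw(-10,75,200),v=.12)); print(get_ft_force(),get_grip_width(),get_time())
    snap("c")
    for t in "bc":
        a=cv2.imread(f"pics/side_{t}.png")[150:350,180:440]; cv2.imwrite(f"pics/{t}1.png",cv2.resize(a,None,fx=3,fy=3,interpolation=cv2.INTER_CUBIC))
```

```text
tip pred [[288.2669 388.4493]]
False [0.5983 0.2137 0.1116] [ 0.0162 -0.2629  0.417 ]
0.00760763520316031 0.6694718978781073 [ 0.3146 -0.2661 -0.509 ]
False
[-0.0508 -0.1735  0.4463] 0.0012147255898549375 5.5667
```

View pics/c1.png

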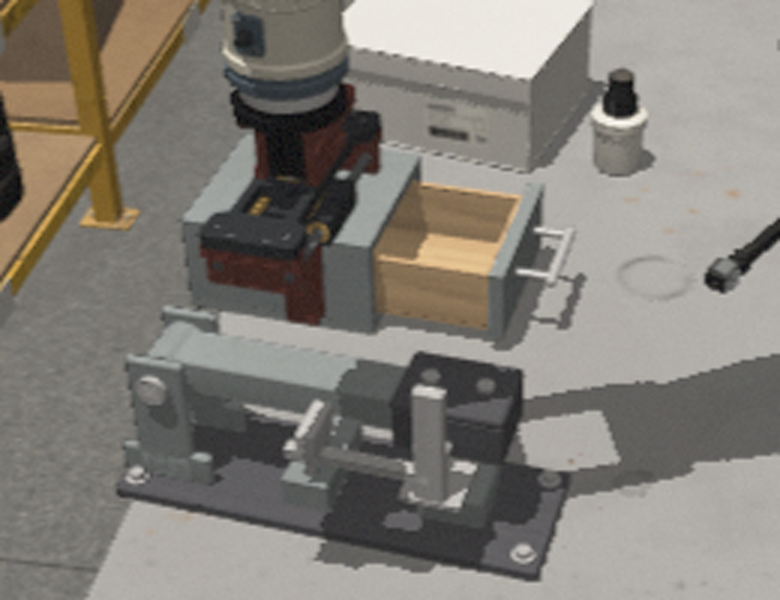

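View pics/b1.png

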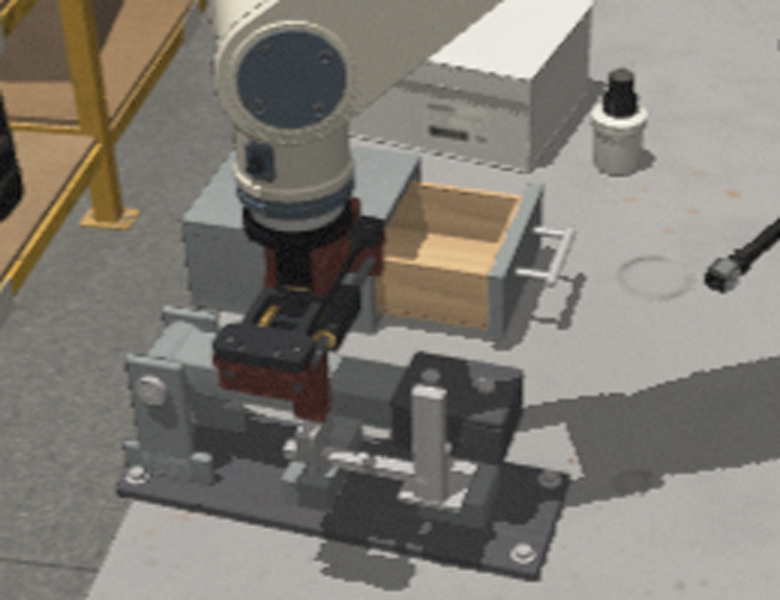

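Run:
```python
from h import *
c=lambda p:(proj("side",p)-[180,150])*3
print(get_tcp_pos(),get_ee_rot(),quat(HP[2]))
print(c(get_tcp_pos()),c(hw(-10,75,111)),c(hw(-10,75,142)),c(hw(-100,75,188)),c(hw(-145,34,135)))
```

```text
[0.597  0.2132 0.1989] [-0.0004  0.7467  0.6651 -0.0009] [0.     0.7467 0.6651 0.    ]
[[307.9492 357.4126]] [[313.9972 449.7126]] [[311.5806 418.0996]] [[426.9572 390.1091]] [[501.8055 421.9933]]
```

Run:
```python
import cv2,numpy as np
out=[]
for t in "abc":
    a=cv2.imread(f"pics/side_{t}.png")[200:310,240:310]; out.append(cv2.resize(a,None,fx=3.7,fy=5,interpolation=cv2.INTER_CUBIC))
cv2.imwrite("pics/z1.png",np.hstack(out))
out=[]
for t in "bc":
    a=cv2.imread(f"pics/top_{t}.png")[180:300,180:300]; out.append(cv2.resize(a,None,fx=3.3,fy=3.3,interpolation=cv2.INTER_CUBIC))
cv2.imwrite("pics/z2.png",np.hstack(out))
from h import *
print(proj("side",[0.2378,0.5773,0.1874]))
a=cv2.imread("pics/side0.png")[340:480,400:560]; cv2.imwrite("pics/z3.png",cv2.resize(a,None,fx=4,fy=4,interpolation=cv2.INTER_CUBIC))
```

```text
[[458.4341 443.466 ]]
```

View pics/z1.png

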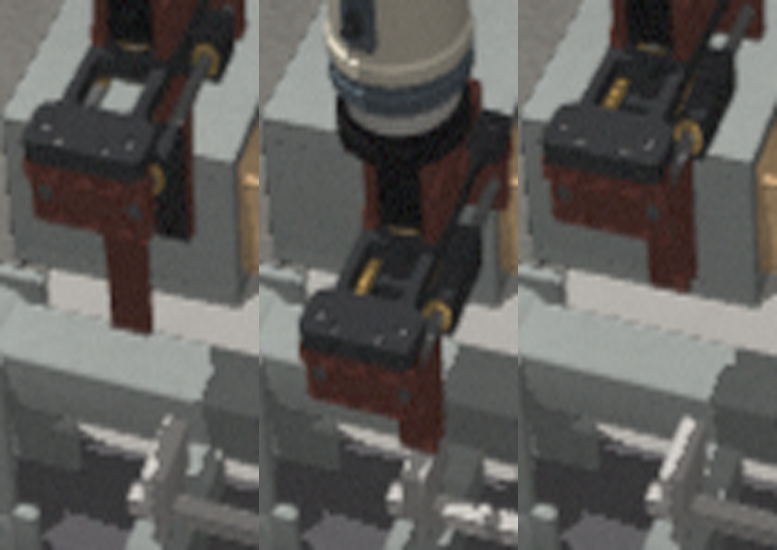

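View pics/z2.png

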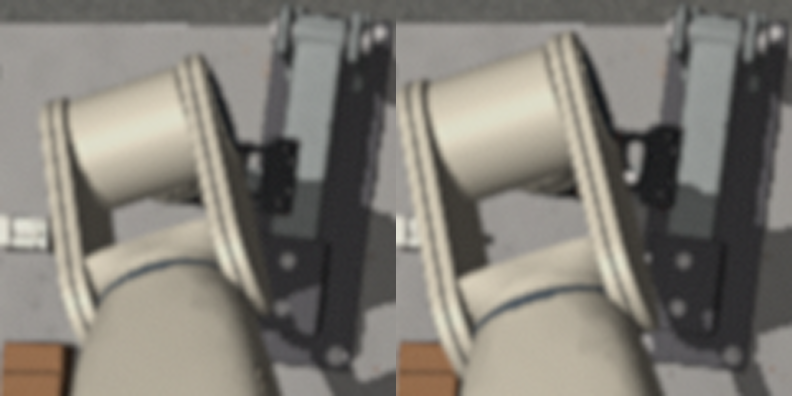

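View pics/z3.png

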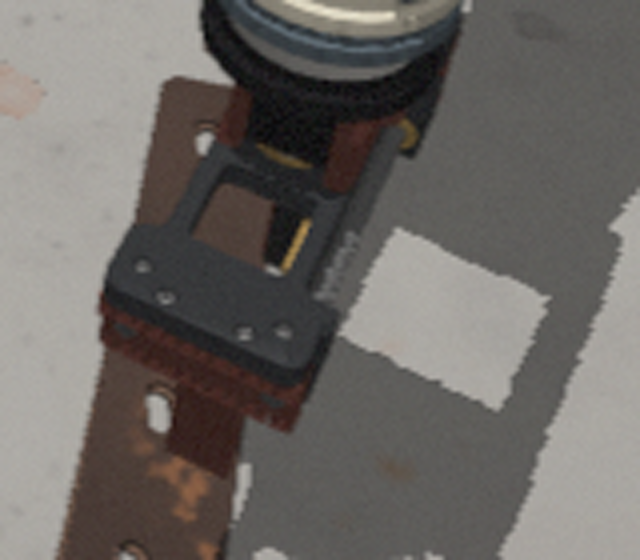

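The finger in pictures a–c appears about 12 px (roughly 35 mm) higher in the side image than its reported TCP should put it. It also closed on nothing, so the tips seem to ride higher than reported. The staple is still in place, so I'll probe its top with the shut fingers to calibrate.

Run:
```python
from h import *
movel(hw(-10,75,118),v=.2); print(get_tcp_pos(),get_ft_force())
hit=movel(hw(-10,75,85),v=.03,until_force=4)
print(hit,get_tcp_pos(),get_ft_force(),get_time())
snap("d")
movel(hw(-10,75,118),v=.2)
a=cv2.imread(f"pics/side_d.png")[200:330,220:340]; cv2.imwrite("pics/d1.png",cv2.resize(a,None,fx=5,fy=4.6,interpolation=cv2.INTER_CUBIC))
```

```text
[0.5979 0.2135 0.118 ] [ 0.2402 -0.481  -0.1796]
True [0.5985 0.2136 0.1077] [-0.1934 -1.4208  3.882 ] 6.775
```

View pics/d1.png

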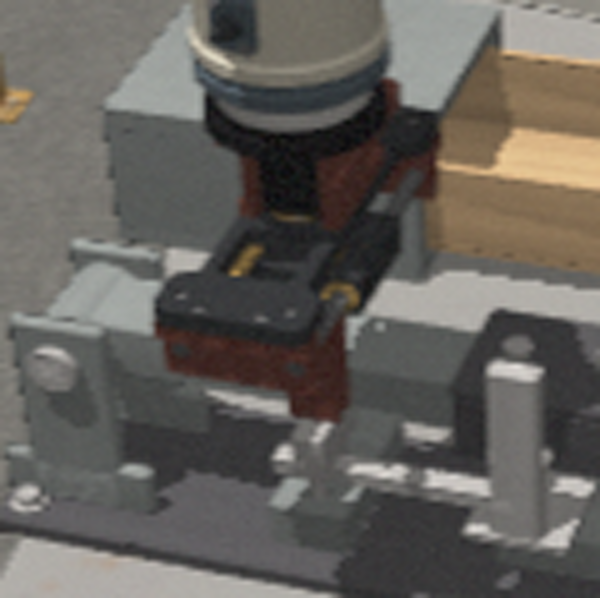

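The fingertips touched the staple's top (crop (320,420)) at a reported z of 0.1077. The true height there is 0.142, so the real tips sit about 34 mm behind the reported TCP, matching the images. From here I'll work with that offset.

```bash
cat >> h.py <<'E'
OFF=0.0343
def ml(p,q,v=.15,uf=None):
    """true tip position p (m), quaternion wxyz; compensates tool length offset along tool z"""
    zt=R.from_quat([q[1],q[2],q[3],q[0]]).as_matrix()[:,2]
    return movel(np.array(p)+OFF*zt,frame=q,v=v,until_force=uf)
def tip():
    q=get_ee_rot(); zt=R.from_quat([q[1],q[2],q[3],q[0]]).as_matrix()[:,2]
    return get_tcp_pos()-OFF*zt
E
python3 - <<'E'
from h import *
q=quat(HP[2])
try: ml(hw(-10,75,160),q,.2)
except Exception as e: print("E",repr(e)); movel(hw(-10,75,126))
command_gripper(.7)
hit=ml(hw(-10,75,112),q,.1,8); print(hit,tip(),get_ft_force())
if not hit:
    command_gripper(0.); print(get_grip_width()*88,get_ft_force()); 
    snap("e"); print(get_time())
    a=cv2.imread(f"pics/side_e.png")[200:330,220:340]; cv2.imwrite("pics/e1.png",cv2.resize(a,None,fx=5,fy=4.6,interpolation=cv2.INTER_CUBIC))
E
```

```text
False [0.5979 0.2135 0.112 ] [-0.0801 -0.1324  0.0323]
44.12968557786332 [-0.5263  1.0632  2.1346]
9.5667
```

View pics/e1.png

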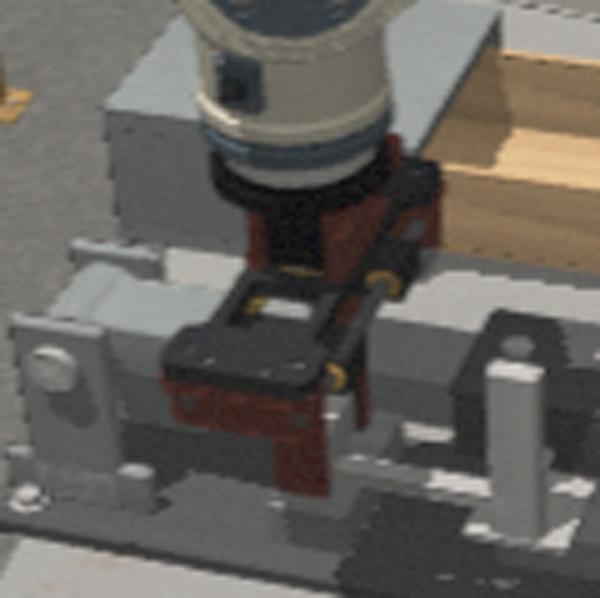

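Gripped: the opening is 44.1 mm, which matches the block, and the fingers stand astride it at crop (305,450). Next I pull it up and take it to the drawer.

Run:
```python
from h import *
q=quat(HP[2]); qu=quat(UP[2])
ml(hw(-10,75,240),q,.15); print(get_grip_width()*88,get_ft_force(),tip())
snap("f"); 
try: ml(uw(-55,0,240),qu,.25)
except MotionError as e:
    print(e); move_pose(uw(-55,0,240)-[0,0,OFF],qu)
print(get_time(),tip(),get_grip_width()*88); snap("g")
a=cv2.imread(f"pics/side_f.png")[120:330,200:400]; b=cv2.imread(f"pics/side_g.png")[120:330,200:400]
cv2.imwrite("pics/fg.png",cv2.resize(np.hstack([a,b]),None,fx=2,fy=2.5,interpolation=cv2.INTER_CUBIC))
```

```text
43.700218459261365 [-0.05   -0.1738 -1.2944] [0.597  0.2132 0.2388]
12.3 [ 0.5507 -0.1542  0.2399] 43.8196942440055
```

View pics/fg.png

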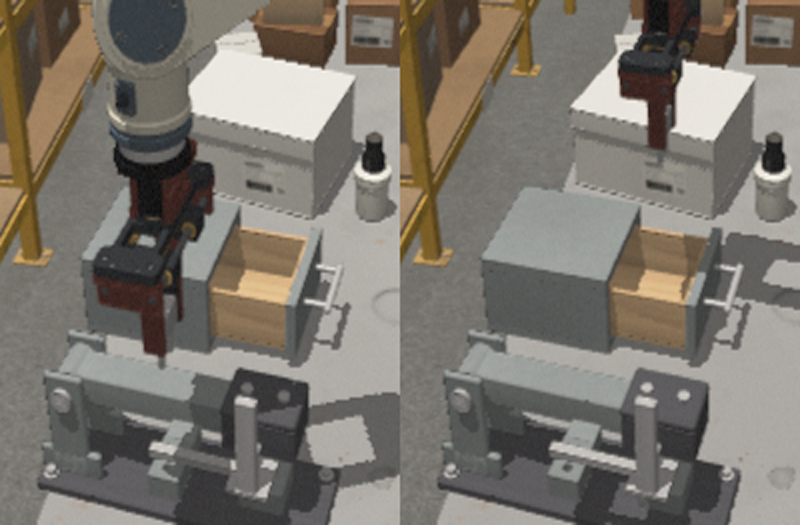

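View pics/top_g.png

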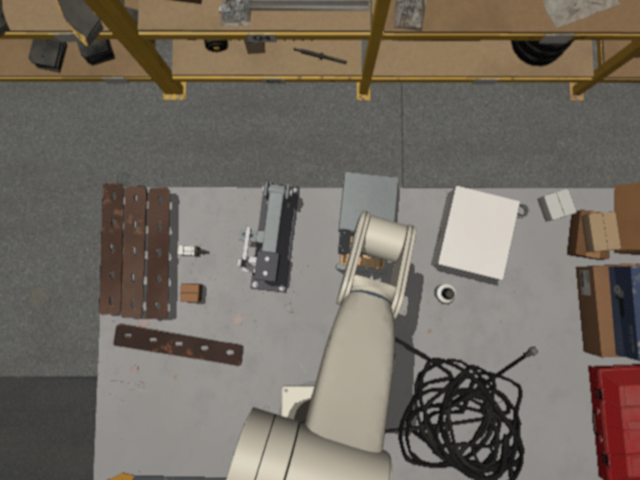

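The staple is out: the lug at right-panel (575,465) is empty and the hand is above the drawer, near fingertip at about (655,148). Next I lower and release it.

Run:
```python
from h import *
qu=quat(UP[2])
print("tip pred",proj("side",uw(-55,22+12,240)))
hit=ml(uw(-55,0,110),qu,.2,8); print(hit)
if not hit:
    hit=ml(uw(-55,0,48),qu,.08,5); print(hit,tip(),get_ft_force())
    command_gripper(.72); wait(.3); print(get_grip_width()*88, get_ft_force())
    ml(uw(-55,0,200),qu,.25); snap("h"); print(get_time())
    a=cv2.imread(f"pics/side_h.png")[180:280,230:380]; cv2.imwrite("pics/h1.png",cv2.resize(a,None,fx=5,fy=5,interpolation=cv2.INTER_CUBIC))
```

```text
tip pred [[327.3071 180.474 ]]
False
True [ 0.5498 -0.1547  0.0466] [-0.2035  0.5925  4.6959]
63.490052673062785 [ 0.1152  0.6496 -0.0788]
15.675
```

View pics/h1.png

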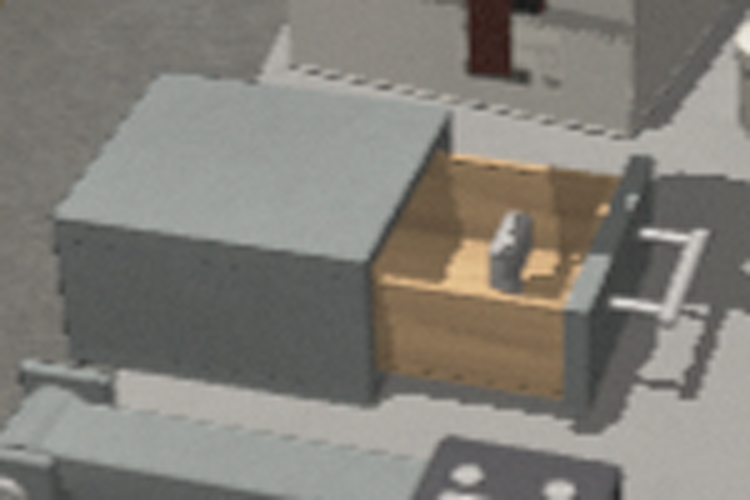

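The staple stands on the drawer floor, let go, at crop (510,255). Now I shut the drawer by pushing its bar.

Run:
```python
from h import *
qu=quat(UP[2])
ml(uw(-205,0,170),qu,.3); command_gripper(0.)
hit=ml(uw(-205,0,42),qu,.2,8); print(hit,tip())
for i in range(4):
    hit=ml(uw(-38,0,42),qu,.09,10); t=tip(); d=t[:2]-UP[:2]; c,s=np.cos(UP[2]),np.sin(UP[2])
    print(hit,c*d[0]+s*d[1],get_ft_force(),get_time())
    if c*d[0]+s*d[1]>-.075: break
snap("i")
a=cv2.imread(f"pics/side_i.png")[160:290,220:400]; cv2.imwrite("pics/i1.png",cv2.resize(a,None,fx=4.4,fy=4.4,interpolation=cv2.INTER_CUBIC))
```

```text
False [ 0.4018 -0.1402  0.0424]
True -0.06422124445063962 [-0.6298  0.1781 -0.2797] 19.5667
```

View pics/i1.png

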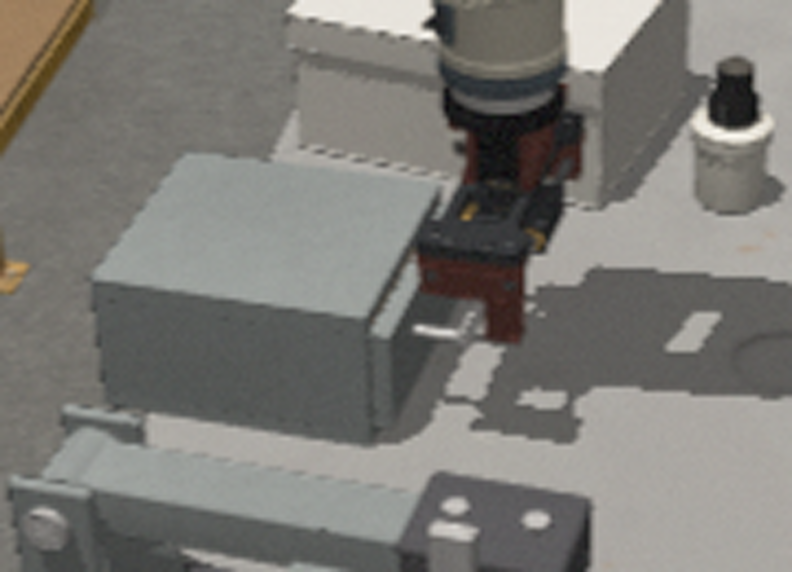

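The drawer front now sits against the unit (crop (375,370)). I'll push again to confirm it is on the stop, then zoom in.

Run:
```python
from h import *
qu=quat(UP[2])
def X():
    d=tip()[:2]-UP[:2]; c,s=np.cos(UP[2]),np.sin(UP[2]); return c*d[0]+s*d[1]
hit=ml(uw(-40,0,42),qu,.03,18); print(hit,X(),get_ft_force(),get_time())
wait(.3); print(X(),get_ft_force())
ml(uw(-100,0,42),qu,.15); ml(uw(-120,0,170),qu,.25)
snap("j"); print(get_time())
a=cv2.imread(f"pics/side_j.png")[190:290,220:360]; cv2.imwrite("pics/j1.png",cv2.resize(a,None,fx=5.5,fy=5.5,interpolation=cv2.INTER_CUBIC))
```

```text
True -0.06451020842608003 [ 0.7139 -1.2889  0.1316] 20.025
-0.06490110917719878 [ 1.0256 -0.3881  0.2848]
21.475
```

View pics/j1.png

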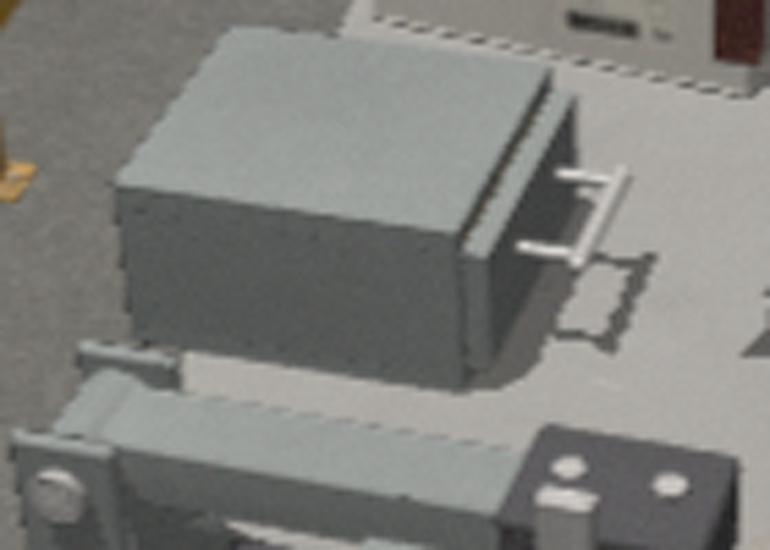

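The drawer is shut: the front sits against the body at crop (465,250), and two pushes stopped at the same place. Next I move above the latch handle, testing the tool offset with a tilt on the way.

Run:
```python
from h import *
q=quat(HP[2])
ml(uw(-120,0,260),quat(UP[2]),.3)
ml(hw(-100,75,260),quat(HP[2],.25),.25); snap("k")
print("reported",get_tcp_pos(),"tip",tip(),"proj tip(tool-offset)",proj("side",tip()),"proj (z-offset)",proj("side",get_tcp_pos()+[0,0,OFF]))
ml(hw(-100,75,205),q,.2); command_gripper(.5); snap("l"); print(proj("side",tip()),get_time(),get_ft_force())
o=[cv2.resize(cv2.imread(f"pics/side_{t}.png")[210:330,240:340],None,fx=4,fy=4.5,interpolation=cv2.INTER_CUBIC) for t in "kl"]
cv2.imwrite("pics/kl.png",np.hstack(o))
```

```text
reported [0.4999 0.2239 0.227 ] tip [0.5083 0.2229 0.2602] proj tip(tool-offset) [[321.8004 252.4334]] proj (z-offset) [[325.7556 252.6539]]
[[322.2019 273.7964]] 25.0417 [-0.9605  0.8076 -0.3183]
```

View pics/kl.png

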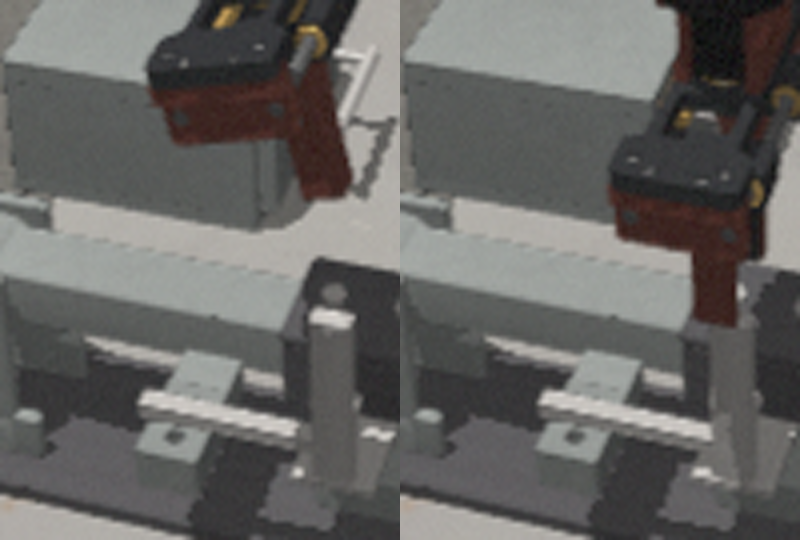

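The tilted tip appears at pixel (321.3,252.9), against a prediction of (321.8,252.4), so the offset does run along the tool axis. Next I descend on the handle and grip it.

Run:
```python
from h import *
q=quat(HP[2])
print(proj("side",hw(-100,75+22+10,205)))
hit=ml(hw(-100,75,149),q,.1,8); print(hit,tip(),get_ft_force())
if not hit:
    command_gripper(0.); wait(.2); print(get_grip_width()*88,get_ft_force(),tip()); snap("m"); print(get_time())
    a=cv2.imread(f"pics/side_m.png")[200:330,240:380]; cv2.imwrite("pics/m1.png",cv2.resize(a,None,fx=4.6,fy=4.6,interpolation=cv2.INTER_CUBIC))
```

```text
[[317.7923 283.0902]]
False [0.5086 0.2239 0.1492] [0.0261 0.3099 0.1194]
12.066634834032275 [-1.2289 -5.0911  4.1804] [0.5084 0.2236 0.1492]
26.65
```

View pics/m1.png

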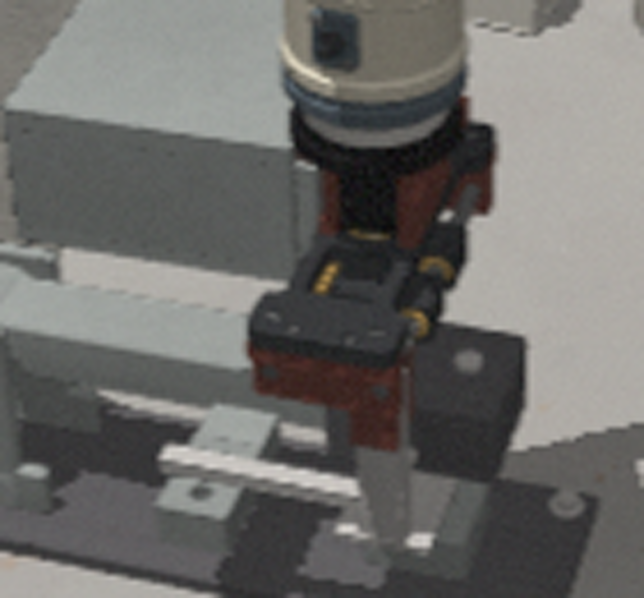

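The handle is gripped at 12.1 mm, with the near finger on it at crop (378,420). Now I pull the latch along the hitch's +y.

Run:
```python
from h import *
q=quat(HP[2])
for y in (85,95,101):
    ml(hw(-100,y,149),q,.08); print(y,tip(),get_ft_force(),get_ft_torque(),get_grip_width()*88)
wait(.3); print(get_ft_force()); snap("n"); print(get_time())
o=[cv2.resize(cv2.imread(f"pics/side_{t}.png")[220:330,240:340],None,fx=4,fy=5,interpolation=cv2.INTER_CUBIC) for t in "mn"]
cv2.imwrite("pics/n1.png",np.hstack(o))
```

```text
85 [0.5095 0.2333 0.1491] [-0.4261 -7.9189  6.1534] [-1.2263 -0.0002 -0.3259] 11.91458295729441
95 [0.5107 0.2429 0.1491] [-0.3104 -9.5785  6.5031] [-1.5036 -0.0643 -0.3043] 11.75878659772266
101 [0.5113 0.2485 0.1491] [ -0.4849 -10.791    6.8411] [-1.6715 -0.0453 -0.2781] 12.171307455043637
[ -0.4735 -10.4472   6.2617]
27.85
```

View pics/n1.png

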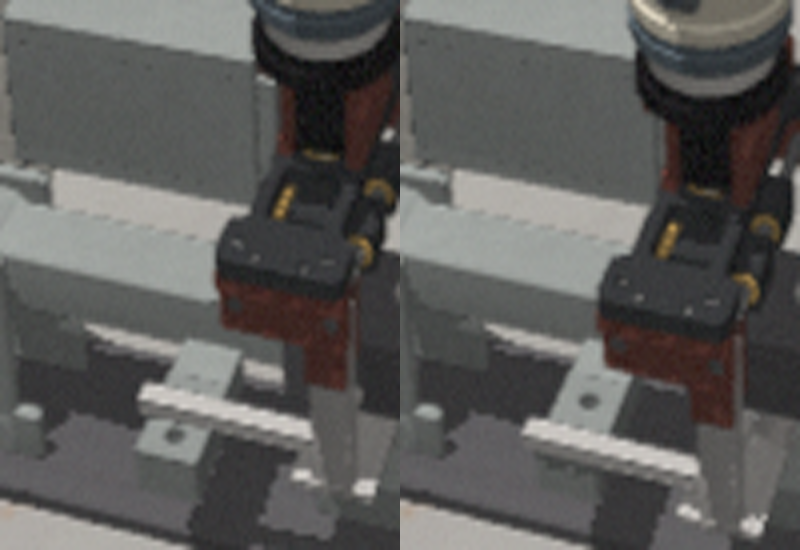

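The stop bar moved with the handle to about (615,450), clear of the lug hole, and the spring reads about 10.5 N, so the latch is about 24 mm out. Now I lift along the arc about the pivot.

Run:
```python
from h import *
for th in np.arange(1,6)*0.052:
    c,s=np.cos(th),np.sin(th); x,z=-240,39
    ml(hw(140+c*x+s*z,101,110-s*x+c*z),quat(HP[2],th),.06)
    f=get_ft_force(); print(round(th,3),tip(),f,get_grip_width()*88)
    if np.linalg.norm(f)>35: print("stop"); break
wait(.3); snap("o"); print(get_time(),get_ft_force())
a=cv2.imread(f"pics/side_o.png")[180:330,210:390]; cv2.imwrite("pics/o1.png",cv2.resize(a,None,fx=4.2,fy=4,interpolation=cv2.INTER_CUBIC))
```

```text
0.052 [0.5129 0.2474 0.1601] [  0.4255 -10.4777  -3.567 ] 11.491659139678882
0.104 [0.5155 0.247  0.1721] [-0.6741 -9.9112 -4.7633] 12.326196034270797
0.156 [0.5189 0.2465 0.1841] [ -1.4787 -10.2476  -4.0808] 12.248309689160005
0.208 [0.523  0.2461 0.196 ] [ -2.1264 -10.0112  -3.6406] 11.662575008458983
0.26 [0.5277 0.2455 0.2077] [-2.9449 -9.6042 -3.4027] 12.007569868813404
30.0417 [ -2.9105 -10.7294  -3.1656]
```

View pics/o1.png

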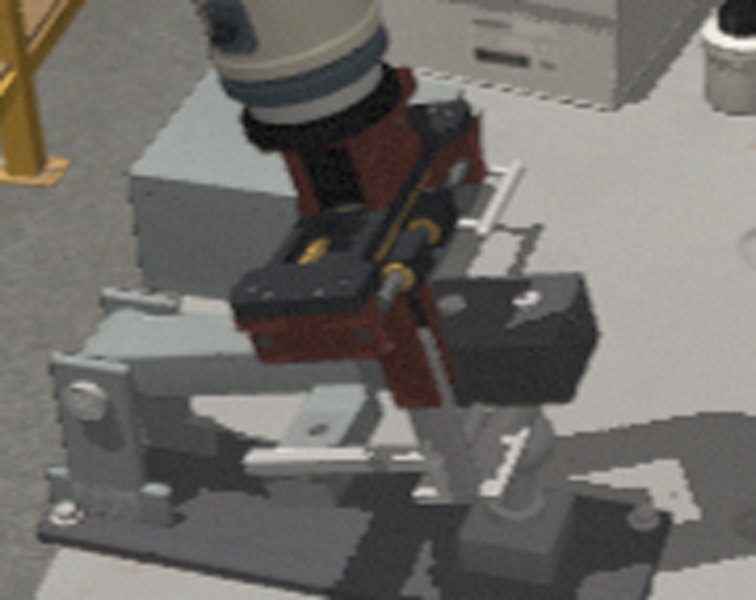

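The coupler is up with the ball exposed at crop (520,435). I'll check the tongue angle against the model and confirm it holds steady.

Run:
```python
from h import *
for th in (0.16,.2,.24,.26,.28):
    c,s=np.cos(th),np.sin(th); f=lambda y,x=-285,z=25:(proj("side",hw(140+c*x+s*z,y,110-s*x+c*z))[0]-[210,180])*[4.2,4]
    print(th,f(-34),f(34),"bottom",f(-34,z=-21),f(34,z=-21))
wait(.8); a=get_tcp_pos(); wait(.5); print(get_tcp_pos()-a,get_ft_force(),get_grip_width()*88,get_time(),np.abs(get_qvel()).max())
snap("p"); d=cv2.absdiff(cv2.imread("pics/side_o.png"),cv2.imread("pics/side_p.png")); print(d[230:320,300:370].max(),d.max())
```

```text
0.16 [594.5796 305.434 ] [563.2275 377.0235] bottom [606.1595 369.9779] [575.9832 443.0148]
0.2 [589.4632 289.0152] [557.7189 360.1908] bottom [604.3964 354.2384] [573.9783 426.947 ]
0.24 [583.5053 272.51  ] [551.3305 343.2523] bottom [601.8104 338.2909] [571.114  410.6492]
0.26 [580.2109 264.2354] [547.8066 334.754 ] bottom [600.2066 330.2481] [569.3571 402.4231]
0.28 [576.7065 255.9516] [544.0632 326.2421] bottom [598.3944 322.164 ] [567.3825 394.1505]
[ 0. -0.  0.] [ -3.6302 -11.0419  -4.0662] 12.044115029879316 31.3417 0.0016242358943552868
14 55
```

View pics/top_p.png

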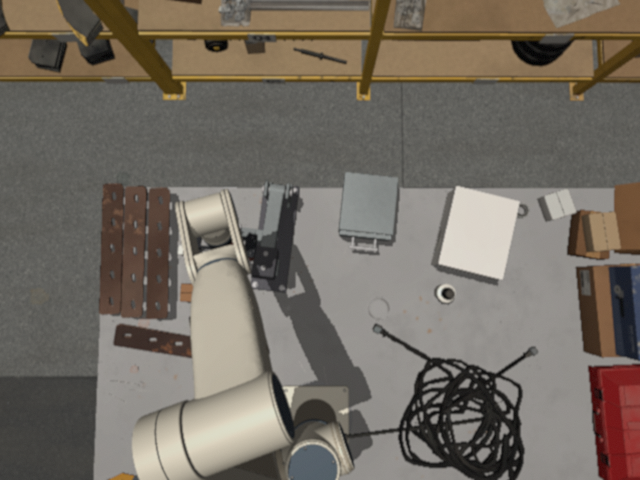

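```bash
python3 -c "
from station import *
print(job_done())"
```

```text
the job is handed in; nothing more can be done
None
```

I handed the job in at about 31 s of the 64 s, with the tongue held up and steady. No verdict was reported, so this rests on my own checks.

**What I did**
1. I pulled the staple out and stood it on the drawer floor, then let go. The picture showed it standing there.
2. I pushed the drawer shut by its bar. Two pushes, at about 10 N and 18 N, stopped within 1 mm of each other, and the picture shows the drawer front against the unit.
3. I pulled the latch about 25 mm. The spring read about 10.5 N, which fits roughly 24 mm of travel.
4. I lifted the tongue along its arc by the handle.

**Last checks**
- **Tongue angle:** the coupler's nose in the side picture fits 0.24 to 0.26 rad, against 0.26 rad commanded. That puts the nose about 70 mm up.
- **Steadiness:** the TCP did not move in 0.5 s, and the coupler area of the side picture barely changed over about 1.3 s. The grip read 12.0 mm and the tool still carried about 11 N.
- **Bystanders:** the filter is at the same pixel as at the start. The connector and carton are partly hidden by the arm in the last picture. Their visible parts are where they were, and the arm never went near them at table height.

**What disagreed:** the real fingertips sit about 34 mm short of the reported TCP along the tool axis. My first grasp therefore closed on nothing, just above the staple. I measured the offset by touching the staple's top, confirmed it with a tilted view, and corrected for it in every later move.

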